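# Drift the grinder cartridge out of a pepper mill

## Robot

A 6-joint arm with a two-finger parallel gripper is mounted at the origin on the work surface; the furniture and walls round the work are solid. World frame = base frame: x ahead of the robot, y to its left, z up, the work surface at z = 0. Lengths are in m, angles in rad, forces in N, time in s.
With the tool pointing down it reaches from about 0.325 to 0.85 m from the base axis. Payload 15.5 kg.
Tool frame: the origin (TCP) lies midway between the tips of the shut fingers; the grasp point (between the pads) lies 19 mm behind it; z points along the fingers, y is the line along which they close (so a half turn about z gives the same grasp; the last joint's range is limited). The gripper opens to 91 mm and grips with 3 to 60 N. Pads are 32 mm wide; open, the fingers measure 118 mm over their backs; the gripper's body (76 mm by 178 mm) begins 60 mm behind the grasp point.
Start: joints at [-0.096, 0.494, 1.345, -0, 1.302, -0.096], TCP at [0.625, 0, 0.214] pointing down, gripper open.
Joint ranges: [-2.91, 2.91], [-0.82, 2.16], [0.22, 2.67], [-1.22, 4.37], [0.12, 2.79], [-3.08, 3.08]. Speed limits (rad/s): [1.89, 1.89, 2.57, 3.01, 3.01, 3.01].

## Interface

Orientations are given as a rotation vector (axis times angle).
In Python, from cell import ctrl gives the robot as it stands.
- The arm moves only by the tool carry_out, never from a script. Its argument "motion" is a list of rows, each an object with "travel": the shift along the tool's x, y, z in units of 1 m (1.0 is 1 m), a list of three; "rotation": the turn, a rotation vector about the tool's x, y, z in units of 2 rad (1.0 is 2 rad), a list of three. A call has 1 to 10 rows; each row is the pose to reach, as a shift and turn from the pose commanded when the call began, along the tool's axes at that moment; what a row does not reach only later rows make up. A row lasts 1/8 s, in which the tool goes at most 62.5 mm and 10.7 degrees, less where a joint would pass 70% of its speed; a pose out of reach is approached as far as the arm can. A call with a number of a shift or a turn outside -1 to 1 is refused whole. A call with a gripper value outside its range is refused whole. "hand" is the opening, from 0 (shut) to 1 (fully open), set as the call begins (left out, the last holds). The fingers move at their own pace and stop on an object; "force" is the grip in N (left out, the last holds). Time passes only in rows, so rows that repeat a pose let the fingers close. It gives the time, the measured TCP pose, the force, the opening and the grip force at its end, in the units of the state.
- ctrl.observe(): the state, without advancing time (a new reading comes with each control period).
- ctrl.get_image(name): name is "scene" or "top"; returns the picture (420x560x3 uint8, red, green, blue); there is no depth.
- ctrl.camera_params(name): a dict with "camera_matrix" (3x3 intrinsics, pixels), "R" (3x3) and "t" (3): a world point X has camera coordinates R X + t. Camera axes: x right, y down, z forward; pixel columns grow to the right and rows downward; lengths in m; the calibration is good to about 2 mm. A picture is of the moment at which its call begins. camera_params takes no time and is no camera call.
- ctrl.hand_in(): hands the job in; it is judged then, once.
The state is a dict: "time": time; "joint_positions": joint angles; "qvel": joint speeds; "joint_torque": joint torques, N m; "eef_pos": TCP position; "eef_rot": TCP orientation; "force": force on the tool from outside, world axes, zero at the start; "wrist_torque": the same for the moment, N m; "finger_gap": opening from 0.0 (shut) to 1.0 (fully open); "grasp_force": force on a finger pad.
Only numpy, scipy, OpenCV 4.12 (cv2) and the standard library are available. Lean on these libraries where they do the work, as an engineer would, in place of code of your own. Each camera call takes 0.05 s, during which the arm holds its last target. There are 200 camera calls.

## Task

The grinder of the pepper mill in the clamp stand is worn out: take the drift from its foot, lower it into the mill's open top and turn it under a light touch until its square nose drops fully into the grinder's square drive, wherever that happens to have stopped. Only then press it down, steadily and not hard, until the grinder cartridge comes out underneath and lies free on the stand below the mill. Draw the drift out, stand it back upright and fully down in its foot and let go, without forcing the drift against the mill or disturbing the things around.

Things in the scene. Friction and masses are not known exactly. Their poses are not given: they have to be found in the camera images.
- drift_grip (a point): centre of the drift's round beech handle, 28 mm across, 60 mm long (30 mm to either side). The drift is a loose 172 mm tool of 0.16 kg: below the handle a steel shaft 22 mm across and 100 mm long, then a square nose. z points from nose to handle, x and y are square to the nose's flats. Nose tip 142 mm, shaft's shoulder 130 mm below this point. It starts nose down in the foot, at any yaw
- drift_nose (a point): centre of the end face of the drift's square steel nose; same axes as drift_grip. The nose is 13 mm wide and 12 mm long up to the shaft's shoulder, its last 1.5 mm tapered to 11.8 mm
- foot_hole (a point): centre of the mouth of the foot, a turned beech block fixed on the worktop (50 mm high, 90 mm across below, 50 mm across on top), with a blind round hole 26 mm wide and 40 mm deep in which the drift stands; z up. With the drift fully home its nose tip is 40 mm below this point
- mill_mouth (a point): centre of the open top of the dark wooden mill body (head taken off), clamped upright in the stand; z up along the bore, 156 mm above the worktop. The body is 96 mm tall, 51 mm across at the top. Its bore is 25 mm wide for the upper 48 mm, then 40 mm wide to the underside. Four sprung clips with stiff rollers in the wall, 7 mm above the underside, hold the cartridge
- stand: the fixed clamp stand that holds the mill; origin on the worktop under the bore's axis, z up. Beech base 120 x 150 mm with a cork mat (top 12 mm above the worktop, 48 mm below the mill's underside); collar on two posts 110 mm apart along y, which end 28 mm below the mill's mouth
- drive (a point): centre of the square hole's mouth in the white ceramic drive on top of the cartridge; starts 54 mm below mill_mouth on the bore's axis, z up. Hole 14.6 mm wide, 14 mm deep. The drive may have stopped at any angle, which is not measured (x, y are the housing's), and turns stiffly (0.08 N m). The nose enters only within about 7 degrees of it, a quarter turn repeating
- cartridge: the grinder cartridge, loose, 42 mm tall: black round housing 37 mm across, 28 mm tall, flush with the mill's underside (origin there, z up), the drive above it. Nose home in the drive: tip 12 mm below the rim. Not home, the rim chips above 13 N. The clips resist with about 16 N (13 to 20) all the way and let go after some 22 mm; then it falls to the mat. Never press over 40 N
- mill_head: the mill's turned head, dark wood, 49 mm across and 48 mm tall with its steel knob, standing loose on the worktop; origin at its underside; leave it alone
- pepper_mill: a whole pepper mill of dark wood, 58 mm across and 170 mm tall, standing loose; origin at its underside; leave it alone
- spice_jar: small glass spice jar with a black cap, 41 mm across and 105 mm tall, standing loose; origin at its underside; leave it alone
- cork_bottle: small glass bottle of green powder with a cork, 60 mm across and 121 mm tall, standing loose; origin at its underside; leave it alone
Mind the look-alikes: they are no part of the job. Leave any blue or yellow look-alike of the part that bears foot_hole alone.

How it is judged:
By the outcome, as a careful person would: the job done as asked, in the order asked, and still so for the second after the job is handed in, with the robot touching nothing.
It also fails if it takes over 64 s, if anything falls off the work surface, if the arm or the gripper's body presses on something with over 40 N, if the wrist force passes 120 N, or if a joint passes its speed limit or range.

## Working session

There is one attempt and no reset: what is moved stays moved. The work goes in short steps, Python scripts to look and compute and a tool call to move; the robot and the scene stay as the last step left them, time stands still between calls to the robot, and variables do not carry over. Pictures are saved under pics/ and viewed, at most 10 in all, crops included, and the job is handed in when it is done.

Besides the shell and the picture viewer there is one more tool, called after "Call:" as name(argument=value, ...) on one line, values as JSON. carry_out: Moves the arm, as the interface text tells. Its arguments: {"type":"object","properties":{"motion":{"type":"array"},"hand":{"type":"number"},"force":{"type":"number"}},"required":["motion"]}

```bash
mkdir -p pics
python3 - <<'E'
from cell import ctrl
import cv2
for n in("scene","top"):
    cv2.imwrite(f"pics/{n}0.png",ctrl.get_image(n)[:,:,::-1])
    p=ctrl.camera_params(n);print(n,p["camera_matrix"].tolist(),p["R"].tolist(),p["t"].tolist())
print(ctrl.observe())
E
```

```text
scene [[529.1864273450274, 0.0, 278.40501381932006], [0.0, 529.1864273450274, 216.62235705940043], [0.0, 0.0, 1.0]] [[-0.5784016247529878, -0.815752056930335, -0.00037695759846211675], [-0.5109943699161862, 0.3626760663132199, -0.7793271616192575], [0.6358744486115661, -0.4505714732842017, -0.6266171343535383]] [0.1814247385947416, 0.4201457818958069, 1.0365775397792696]
top [[511.4357209319265, 0.0, 274.18844685723104], [0.0, 511.4357209319265, 221.24913558986], [0.0, 0.0, 1.0]] [[0.0006540056867190015, -0.9999969706885664, -0.0023729496943620497], [-0.9809582357918311, -0.00018068158545064738, -0.19421870915630873], [0.19421769205903952, 0.0024547846860596273, -0.9809553823306159]] [-0.16058756510114788, 0.5480401970272343, 1.1901547112236803]
{'time': 0.1, 'joint_positions': array([-9.55054457e-02,  4.94104420e-01,  1.34600739e+00, -2.32004672e-06,
        1.30248471e+00, -9.55181892e-02]), 'qvel': array([ 0.00162893, -0.00227655, -0.00038471, -0.00059009, -0.00015838,
       -0.00096168]), 'joint_torque': array([ 1.53078610e-03, -8.80241275e+01, -3.82546771e+01,  7.07121310e-02,
        4.82549379e-02, -5.43761678e-05]), 'eef_pos': array([6.24697732e-01, 2.79609210e-05, 2.13429156e-01]), 'eef_rot': array([-2.22088001e+00, -2.22090968e+00,  1.00605845e-03]), 'force': array([ 0.54590156, -0.11862484, -0.05197568]), 'wrist_torque': array([ 0.00854916, -0.0206875 ,  0.04496769]), 'grasp_force': 0.0, 'finger_gap': 0.9986916965232043}
```

View pics/scene0.png

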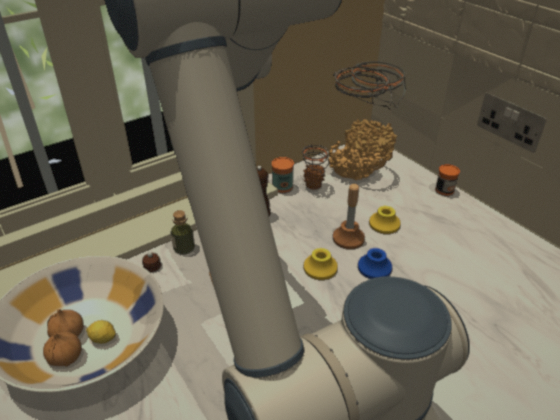

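View pics/top0.png

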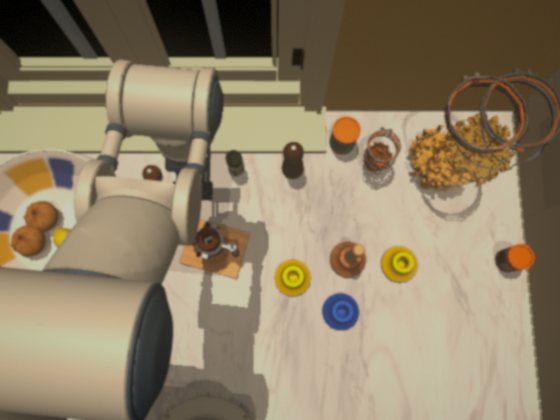

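The drift stands in the natural beech foot (top view ~(348,258), scene ~(350,235)). The look-alikes are yellow at (293,277) and (400,264) and blue at (341,311). The mill on its stand is at (207,238) in the top view. I'll confirm this in one enlarged crop and take measurements.

```bash
cat > h.py <<'E'
from cell import ctrl
import cv2, numpy as np
def ray(n,uv):
    p=ctrl.camera_params(n);R=np.array(p["R"]);t=np.array(p["t"])
    d=R.T@np.linalg.inv(p["camera_matrix"])@[uv[0],uv[1],1];return -R.T@t,d
def onz(n,uv,z):
    c,d=ray(n,uv);return (c+d*(z-c[2])/d[2]).round(4)
def px(n,X):
    p=ctrl.camera_params(n);q=np.array(p["camera_matrix"])@(np.array(p["R"])@X+p["t"]);return (q[:2]/q[2]).round(1)
def two(a,b):
    (c,d),(e,f)=ray("scene",a),ray("top",b);s=np.linalg.lstsq(np.c_[d,-f],e-c,rcond=None)[0]
    P,Q=c+s[0]*d,e+s[1]*f;return ((P+Q)/2).round(4),np.linalg.norm(P-Q).round(4)
E
python3 - <<'E'
from h import *
t=cv2.imread("pics/top0.png");s=cv2.imread("pics/scene0.png")
A=cv2.resize(t[210:290,170:250],(400,400),interpolation=2);B=cv2.resize(t[220:290,313:383],(400,400),interpolation=2)
C=cv2.resize(s[175:255,310:390],(400,400),interpolation=2)
cv2.imwrite("pics/crop1.png",cv2.resize(np.hstack([A,B]),(800,400)))
cv2.imwrite("pics/crop2.png",C)
print(onz("top",(358,250),.182),onz("top",(348,260),.0),onz("top",(208,238),.156))
E
```

```text
[ 0.4597 -0.341   0.182 ] [ 0.46   -0.3448  0.    ] [ 0.49   -0.0141  0.156 ]
```

View pics/crop1.png

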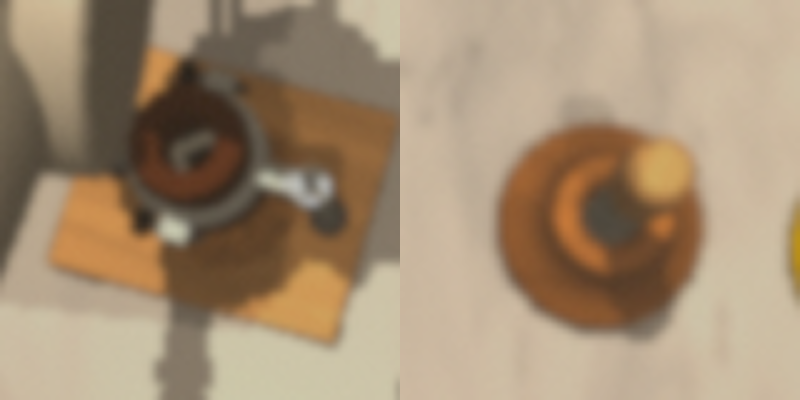

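View pics/crop2.png

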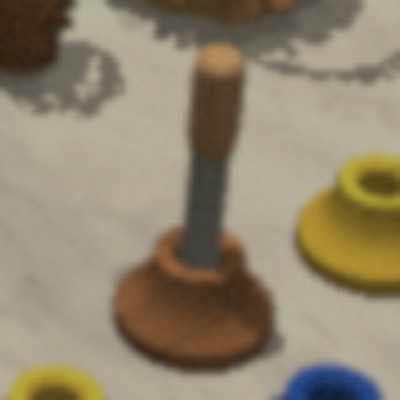

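The crops show the drift in the plain beech foot: handle top at top (358.8,249.8) and scene (354,187). The mill mouth is at top ~(208,239), with the light drive visible inside. The yellow and blue feet are decoys.

Run:
```python
from h import *
t=cv2.imread("pics/top0.png");hsv=cv2.cvtColor(t,cv2.COLOR_BGR2HSV)
m=cv2.inRange(hsv,(3,110,40),(22,255,255));m[:220]=0;m[290:]=0;m[:,:315]=0;m[:,380:]=0
c=max(cv2.findContours(m,0,2)[0],key=cv2.contourArea);e=cv2.fitEllipse(cv2.convexHull(c));print(e)
print("base",onz("top",e[0],0.004))
print("hole",onz("top",(350.1,257.3),.05),"htop",onz("top",(358.8,249.8),.182),onz("scene",(354,186.6),.182),two((354,186.6),(358.8,249.8)))
print("mouth",onz("top",(207.9,239),.156),"drive",onz("top",(208.7,239.8),.102))
```

```text
((347.91949462890625, 258.6125183105469), (34.715328216552734, 36.2772102355957), 47.842979431152344)
base [ 0.463  -0.3441  0.004 ]
hole [ 0.4605 -0.3429  0.05  ] htop [ 0.4601 -0.3427  0.182 ] [ 0.4552 -0.3395  0.182 ] (array([ 0.4604, -0.3439,  0.1772]), np.float64(0.0011))
mouth [ 0.4877 -0.0139  0.156 ] drive [ 0.4946 -0.0086  0.102 ]
```

Call:
carry_out(motion=[{"travel": [-0.03,-0.015,0],"rotation": [0,0,0]},{"travel": [-0.08,-0.04,0],"rotation": [0,0,0]},{"travel": [-0.13,-0.065,0],"rotation": [0,0,0]},{"travel": [-0.18,-0.09,0],"rotation": [0,0,0]},{"travel": [-0.23,-0.112,0],"rotation": [0,0,0]},{"travel": [-0.28,-0.135,0],"rotation": [0,0,0]},{"travel": [-0.32,-0.154,0],"rotation": [0,0,0]},{"travel": [-0.338,-0.163,0],"rotation": [0,0,0]},{"travel": [-0.3425,-0.1645,0],"rotation": [0,0,0]},{"travel": [-0.3425,-0.1645,0],"rotation": [0,0,0]}], hand=1)

```text
time: 1.35
eef_pos: [0.4609, -0.3417, 0.2138]
eef_rot: [-2.221, -2.222, -0.0]
force: [0.7, -0.4, 0.1]
finger_gap: 0.998
grasp_force: 0.0
```

Now I'll go down and grip. The arm is clear of the mill, so I'll look at it afterwards.

Call:
carry_out(motion=[{"travel": [0,0,0.03],"rotation": [0,0,0]},{"travel": [0,0,0.06],"rotation": [0,0,0]},{"travel": [0,0,0.078],"rotation": [0,0,0]},{"travel": [0,0,0.08],"rotation": [0,0,0]},{"travel": [0,0,0.08],"rotation": [0,0,0]}])

```text
time: 1.98
eef_pos: [0.4612, -0.342, 0.1345]
eef_rot: [2.22, 2.222, 0.0]
force: [0.1, -0.1, -0.3]
finger_gap: 1.002
grasp_force: 0.0
```

Call:
carry_out(motion=[{"travel": [0,0,0],"rotation": [0,0,0]},{"travel": [0,0,0],"rotation": [0,0,0]},{"travel": [0,0,0],"rotation": [0,0,0]},{"travel": [0,0,0],"rotation": [0,0,0]},{"travel": [0,0,0],"rotation": [0,0,0]},{"travel": [0,0,0],"rotation": [0,0,0]},{"travel": [0,0,0],"rotation": [0,0,0]},{"travel": [0,0,0],"rotation": [0,0,0]}], hand=0, force=50)

```text
time: 2.98
eef_pos: [0.4604, -0.3425, 0.1339]
eef_rot: [-2.221, -2.221, 0.0]
force: [-0.3, 0.1, -0.8]
finger_gap: 0.301
grasp_force: 50.0
```

Run:
```python
from h import *
s=ctrl.observe();print(s['eef_pos'],s['force'],s['finger_gap'],s['grasp_force'])
t=ctrl.get_image("top")[:,:,::-1];s=ctrl.get_image("scene")[:,:,::-1]
cv2.imwrite("pics/t1.png",t);cv2.imwrite("pics/s1.png",s)
A=cv2.resize(t[205:275,175:245],(560,560),interpolation=2)
p=px("scene",np.array([.49,-.012,.14])).astype(int);print(p)
B=cv2.resize(s[p[1]-50:p[1]+50,p[0]-20:p[0]+20],(224,560),interpolation=2)
cv2.imwrite("pics/crop3.png",np.hstack([A,B]))
```

```text
[ 0.46044864 -0.34245511  0.13388587] [-0.29857346  0.07489309 -0.78914888] 0.30069265792998734 49.984039664268494
[239 240]
```

View pics/crop3.png

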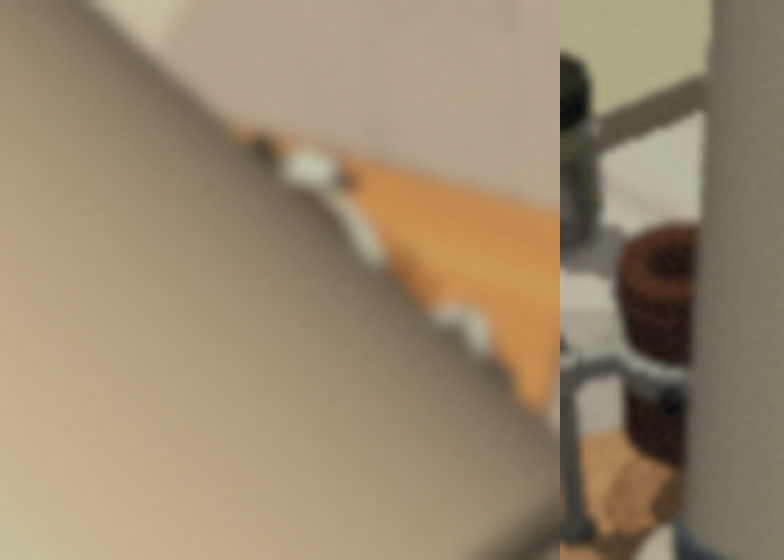

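The mill is half hidden by the arm in both views: in the scene view its rim shows around px (239,238). I'll lift the drift out and swing right to clear the view.

Call:
carry_out(motion=[{"travel": [0,0,-0.01],"rotation": [0,0,0]},{"travel": [0,0,-0.03],"rotation": [0,0,0]},{"travel": [0,0,-0.06],"rotation": [0,0,0]},{"travel": [0,0,-0.1],"rotation": [0,0,0]},{"travel": [0,0,-0.14],"rotation": [0,0,0]},{"travel": [-0.02,-0.02,-0.17],"rotation": [0,0,0]},{"travel": [-0.05,-0.05,-0.18],"rotation": [0,0,0]},{"travel": [-0.08,-0.08,-0.18],"rotation": [0,0,0]},{"travel": [-0.1,-0.1,-0.18],"rotation": [0,0,0]},{"travel": [-0.1,-0.1,-0.18],"rotation": [0,0,0]}])

```text
time: 4.32
eef_pos: [0.3592, -0.4436, 0.3144]
eef_rot: [2.224, 2.219, -0.0]
force: [-0.4, -0.2, -0.9]
finger_gap: 0.302
grasp_force: 50.0
```

Run:
```python
from h import *
s=ctrl.observe();print(s['eef_pos'],s['force'],s['finger_gap'],s['grasp_force'])
t=ctrl.get_image("top")[:,:,::-1];s=ctrl.get_image("scene")[:,:,::-1]
cv2.imwrite("pics/t2.png",t);cv2.imwrite("pics/s2.png",s)
t0=cv2.imread("pics/top0.png")
A=cv2.resize(t0[220:260,190:230],(400,400),interpolation=2);A2=cv2.resize(t[220:260,190:230],(400,200),interpolation=2)
B=cv2.resize(s[215:255,214:264],(400,320),interpolation=2)
g=cv2.resize(s,None,fx=.5,fy=.5)[:210,:280];g=cv2.resize(g,(400,280))
cv2.imwrite("pics/crop4.png",np.hstack([np.vstack([A,A2]),np.vstack([B,g])]))
```

```text
[ 0.35919418 -0.44355799  0.31443949] [-0.36829375 -0.21018292 -0.89152641] 0.30236128201064727 49.98232126235962
```

View pics/crop4.png

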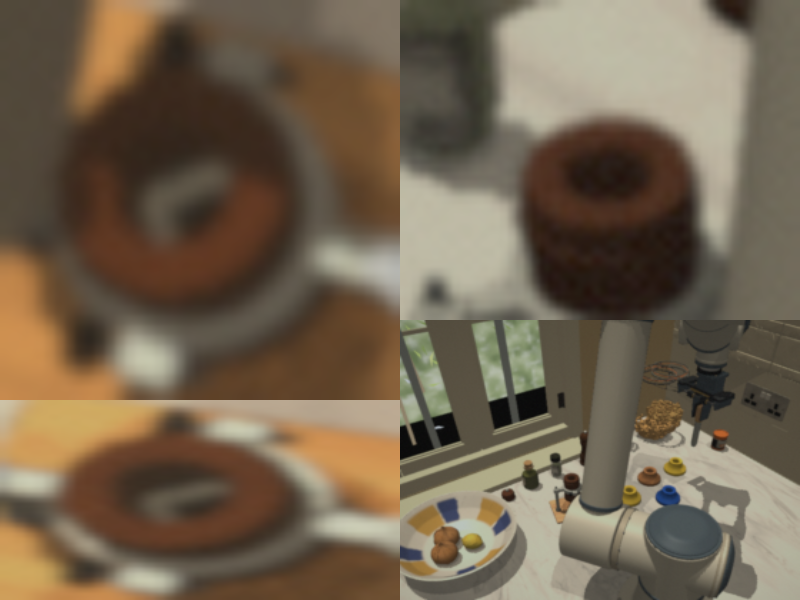

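The mouth ring is now fully seen: top ~(207.5,239), scene ~(240,236.5). I'll fit it, and the emptied foot hole, with masks.

Run:
```python
from h import *
def ring(f,x0,y0,x1,y1,lo,hi):
    im=cv2.imread(f)[y0:y1,x0:x1];im=cv2.resize(im,None,fx=8,fy=8,interpolation=2)
    m=cv2.inRange(cv2.cvtColor(im,cv2.COLOR_BGR2HSV),lo,hi);m=cv2.morphologyEx(m,cv2.MORPH_OPEN,np.ones((5,5)))
    cs,h=cv2.findContours(m,cv2.RETR_CCOMP,2);i=max(range(len(cs)),key=lambda k:cv2.contourArea(cs[k]) if h[0][k][3]<0 else 0)
    out=[]
    for c in [cs[i]]+[c for k,c in enumerate(cs) if h[0][k][3]==i and cv2.contourArea(c)>600]:
        e=cv2.fitEllipse(cv2.convexHull(c));out.append((np.array([(e[0][0]+.5)/8-.5+x0,(e[0][1]+.5)/8-.5+y0]).round(2),np.round(np.array(e[1])/8,1)))
    return out
for v in(140,170):
  r=ring("pics/t2.png",190,222,228,258,(0,v,25),(12,255,150));print("mouth top",r,[onz("top",a[0],.156) for a in r])
for v in(130,150):
  r=ring("pics/s2.png",225,222,258,262,(0,v,55),(15,255,150));print("mouth scene",r,[onz("scene",a[0],.156) for a in r])
im=cv2.imread("pics/t2.png")[225:290,315:385];h=cv2.cvtColor(im,cv2.COLOR_BGR2HSV)
r=ring("pics/t2.png",318,230,378,285,(3,110,50),(22,255,255));print("foot",r,[onz("top",a[0],z) for a,z in zip(r,(.004,.05,.05))])
a=cv2.resize(im,(420,390),interpolation=2);b=cv2.resize(cv2.imread("pics/t2.png")[222:258,190:228],(380,390),interpolation=2);cv2.imwrite("pics/crop5.png",np.hstack([a,b]))
```

```text
mouth top [(array([206.91, 238.03]), array([20.7, 21.9])), (array([206.73, 237.81]), array([13.7, 14. ]))] [array([ 0.4899, -0.0117,  0.156 ]), array([ 0.4904, -0.0113,  0.156 ])]Traceback (most recent call last):
  File "<stdin>", line 11, in <module>
  File "<stdin>", line 5, in ring
ValueError: max() iterable argument is empty
```

Run:
```python
from h import *
print(onz("scene",(240,236.5),.156),two((240,236.5),(206.8,237.9)))
im=cv2.imread("pics/t2.png")[225:290,315:385];a=cv2.resize(im,(420,390),interpolation=2)
b=cv2.resize(cv2.imread("pics/s2.png")[222:258,222:260],(380,390),interpolation=2);cv2.imwrite("pics/crop5.png",np.hstack([a,b]))
```

```text
[ 0.485  -0.0102  0.156 ] (array([ 0.4901, -0.0118,  0.1519]), np.float64(0.0024))
```

View pics/crop5.png

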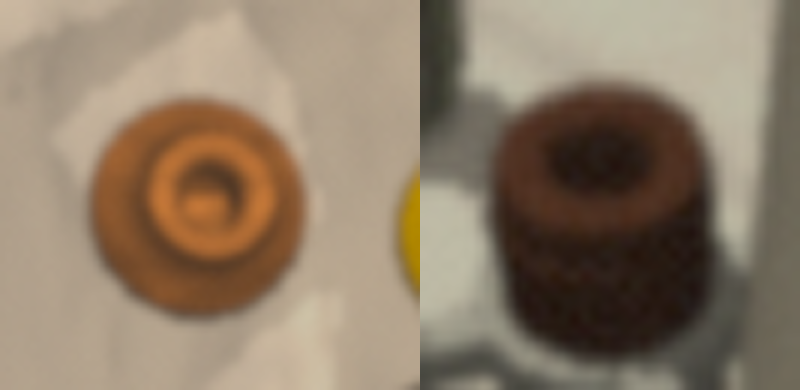

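The foot's mouth centre at about (350,257.3) gives (0.4605,-0.3427), which matches the gripped handle. The mill mouth is at (0.490,-0.012). Next I'll move over the mill.

Call:
carry_out(motion=[{"travel": [0.03,0.01,0],"rotation": [0,0,0]},{"travel": [0.08,0.025,0],"rotation": [0,0,0]},{"travel": [0.135,0.042,0],"rotation": [0,0,0]},{"travel": [0.19,0.058,0],"rotation": [0,0,0]},{"travel": [0.245,0.075,0],"rotation": [0,0,0]},{"travel": [0.3,0.091,0],"rotation": [0,0,0]},{"travel": [0.355,0.108,0],"rotation": [0,0,0]},{"travel": [0.4,0.122,0],"rotation": [0,0,0]},{"travel": [0.425,0.129,0],"rotation": [0,0,0]},{"travel": [0.4316,0.1308,0],"rotation": [0,0,0]}])

```text
time: 5.68
eef_pos: [0.4914, -0.0087, 0.3141]
eef_rot: [-2.218, -2.225, -0.0]
force: [-0.6, -0.4, -1.4]
finger_gap: 0.303
grasp_force: 50.0
```

Call:
carry_out(motion=[{"travel": [0,0,0],"rotation": [0,0,0]},{"travel": [0,0,0.01],"rotation": [0,0,0]},{"travel": [0,0,0.018],"rotation": [0,0,0]},{"travel": [0,0,0.018],"rotation": [0,0,0]}])

```text
time: 6.18
eef_pos: [0.4907, -0.0113, 0.295]
eef_rot: [-2.221, -2.22, 0.002]
force: [0.2, -0.0, -1.8]
finger_gap: 0.296
grasp_force: 50.0
```

Run:
```python
from h import *
s=ctrl.observe();print(s['eef_pos'],s['eef_rot'],s['force'],s['wrist_torque'])
t=ctrl.get_image("top")[:,:,::-1];s=ctrl.get_image("scene")[:,:,::-1]
cv2.imwrite("pics/t3.png",t);cv2.imwrite("pics/s3.png",s)
A=cv2.resize(t[190:260,180:250],(400,400),interpolation=2);B=cv2.resize(s[175:255,200:280],(400,400),interpolation=2)
cv2.imwrite("pics/crop6.png",np.hstack([A,B]))
```

```text
[ 0.49072678 -0.01131285  0.29503853] [-2.22144807e+00 -2.21952164e+00  1.58583547e-03] [ 0.18397354 -0.02985296 -1.79462222] [-0.00376554 -0.02348499 -0.0289326 ]
```

View pics/crop6.png

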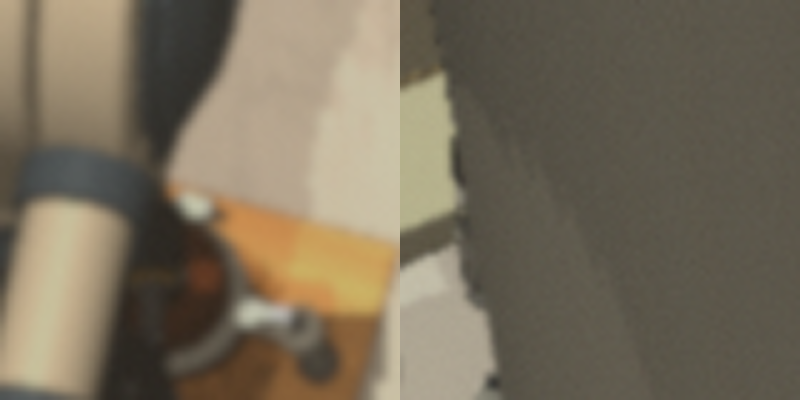

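The arm hides the mouth from both cameras here (top shows only its right edge at ~(221,238)). From now on I'll go by feel.

Call:
carry_out(motion=[{"travel": [-0.0005,-0.0005,0.008],"rotation": [0,0,0]},{"travel": [-0.0005,-0.0005,0.016],"rotation": [0,0,0]},{"travel": [-0.0005,-0.0005,0.022],"rotation": [0,0,0]},{"travel": [-0.0005,-0.0005,0.024],"rotation": [0,0,0]},{"travel": [-0.0005,-0.0005,0.025],"rotation": [0,0,0]},{"travel": [-0.0005,-0.0005,0.025],"rotation": [0,0,0]}])

```text
time: 7.02
eef_pos: [0.4909, -0.0114, 0.271]
eef_rot: [2.221, 2.221, 0.0]
force: [-0.3, -0.1, -0.8]
finger_gap: 0.299
grasp_force: 50.0
```

Call:
carry_out(motion=[{"travel": [0,0,0.001],"rotation": [0,0,0]},{"travel": [0,0,0.002],"rotation": [0,0,0]},{"travel": [0,0,0.003],"rotation": [0,0,0]},{"travel": [0,0,0.004],"rotation": [0,0,0]},{"travel": [0,0,0.004],"rotation": [0,0,0]}])

```text
time: 7.65
eef_pos: [0.4907, -0.0114, 0.2668]
eef_rot: [-2.221, -2.221, 0.0]
force: [-0.1, 0.5, -1.2]
finger_gap: 0.297
grasp_force: 50.0
```

Call:
carry_out(motion=[{"travel": [0,0,0.001],"rotation": [0,0,0]},{"travel": [0,0,0.002],"rotation": [0,0,0]},{"travel": [0,0,0.003],"rotation": [0,0,0]},{"travel": [0,0,0.004],"rotation": [0,0,0]},{"travel": [0,0,0.004],"rotation": [0,0,0]}])

```text
time: 8.28
eef_pos: [0.4907, -0.0114, 0.2628]
eef_rot: [-2.221, -2.221, 0.0]
force: [0.1, 0.1, -2.4]
finger_gap: 0.298
grasp_force: 50.0
```

Call:
carry_out(motion=[{"travel": [0,0,0.002],"rotation": [0,0,0]},{"travel": [0,0,0.005],"rotation": [0,0,0]},{"travel": [0,0,0.008],"rotation": [0,0,0]},{"travel": [0,0,0.011],"rotation": [0,0,0]},{"travel": [0,0,0.013],"rotation": [0,0,0]},{"travel": [0,0,0.014],"rotation": [0,0,0]},{"travel": [0,0,0.014],"rotation": [0,0,0]}])

```text
time: 9.15
eef_pos: [0.4908, -0.0114, 0.2489]
eef_rot: [-2.221, -2.222, 0.0]
force: [0.2, -0.0, -1.2]
finger_gap: 0.302
grasp_force: 50.0
```

Call:
carry_out(motion=[{"travel": [0,0,0.003],"rotation": [0,0,0]},{"travel": [0,0,0.007],"rotation": [0,0,0]},{"travel": [0,0,0.011],"rotation": [0,0,0]},{"travel": [0,0,0.015],"rotation": [0,0,0]},{"travel": [0,0,0.018],"rotation": [0,0,0]},{"travel": [0,0,0.02],"rotation": [0,0,0]},{"travel": [0,0,0.02],"rotation": [0,0,0]}])

```text
time: 10.02
eef_pos: [0.4908, -0.0114, 0.2288]
eef_rot: [-2.221, -2.221, 0.0]
force: [-0.4, 0.2, -1.7]
finger_gap: 0.296
grasp_force: 50.0
```

Call:
carry_out(motion=[{"travel": [0,0,0.0005],"rotation": [0,0,0]},{"travel": [0,0,0.001],"rotation": [0,0,0]},{"travel": [0,0,0.0015],"rotation": [0,0,0]},{"travel": [0,0,0.002],"rotation": [0,0,0]},{"travel": [0,0,0.002],"rotation": [0,0,0]}])

```text
time: 10.65
eef_pos: [0.4908, -0.0114, 0.2269]
eef_rot: [-2.221, -2.221, 0.0]
force: [0.3, 0.7, -1.7]
finger_gap: 0.302
grasp_force: 50.0
```

Contact is expected near TCP z 0.226. I'll feel for it in half-millimetre steps.

Call:
carry_out(motion=[{"travel": [0,0,0.0005],"rotation": [0,0,0]},{"travel": [0,0,0.001],"rotation": [0,0,0]},{"travel": [0,0,0.001],"rotation": [0,0,0]}])

```text
time: 11.02
eef_pos: [0.4908, -0.0114, 0.2259]
eef_rot: [-2.221, -2.221, 0.0]
force: [-0.5, 0.4, -2.3]
finger_gap: 0.299
grasp_force: 50.0
```

Call:
carry_out(motion=[{"travel": [0,0,0.0005],"rotation": [0,0,0]},{"travel": [0,0,0.001],"rotation": [0,0,0]},{"travel": [0,0,0.001],"rotation": [0,0,0]}])

```text
time: 11.4
eef_pos: [0.4909, -0.0114, 0.225]
eef_rot: [2.221, 2.221, 0.0]
force: [-0.1, 0.5, 2.3]
finger_gap: 0.299
grasp_force: 50.0
```

Light contact, about 4 N net. Now I'll turn in small steps under it.

Call:
carry_out(motion=[{"travel": [0,0,0.0003],"rotation": [0,0,0.03]},{"travel": [0,0,0.0003],"rotation": [0,0,0.06]},{"travel": [0,0,0.0003],"rotation": [0,0,0.09]},{"travel": [0,0,0.0003],"rotation": [0,0,0.12]},{"travel": [0,0,0.0003],"rotation": [0,0,0.15]},{"travel": [0,0,0.0003],"rotation": [0,0,0.15]}])

```text
time: 12.15
eef_pos: [0.4912, -0.0114, 0.225]
eef_rot: [2.529, 1.863, 0.001]
force: [-0.1, 0.4, 6.6]
finger_gap: 0.301
grasp_force: 50.0
```

Call:
carry_out(motion=[{"travel": [0,0,-0.0001],"rotation": [0,0,0.03]},{"travel": [0,0,-0.0001],"rotation": [0,0,0.06]},{"travel": [0,0,-0.0001],"rotation": [0,0,0.09]},{"travel": [0,0,-0.0001],"rotation": [0,0,0.12]},{"travel": [0,0,-0.0001],"rotation": [0,0,0.12]}])

```text
time: 12.78
eef_pos: [0.4911, -0.0113, 0.2251]
eef_rot: [2.734, 1.547, 0.001]
force: [-0.7, 0.2, 7.0]
finger_gap: 0.3
grasp_force: 50.0
```

Call:
carry_out(motion=[{"travel": [0,0,-0.0001],"rotation": [0,0,0.03]},{"travel": [0,0,-0.0001],"rotation": [0,0,0.06]},{"travel": [0,0,-0.0001],"rotation": [0,0,0.09]},{"travel": [0,0,-0.0001],"rotation": [0,0,0.12]},{"travel": [0,0,-0.0001],"rotation": [0,0,0.12]}])

```text
time: 13.4
eef_pos: [0.491, -0.0112, 0.2252]
eef_rot: [-2.9, -1.209, -0.001]
force: [-1.7, 1.7, 5.5]
finger_gap: 0.297
grasp_force: 50.0
```

Call:
carry_out(motion=[{"travel": [0,0,0],"rotation": [0,0,0.03]},{"travel": [0,0,0],"rotation": [0,0,0.06]},{"travel": [0,0,0],"rotation": [0,0,0.09]},{"travel": [0,0,0],"rotation": [0,0,0.09]}])

```text
time: 13.9
eef_pos: [0.4909, -0.0111, 0.2251]
eef_rot: [-2.996, -0.943, -0.001]
force: [-0.5, 2.1, 4.4]
finger_gap: 0.302
grasp_force: 50.0
```

Call:
carry_out(motion=[{"travel": [0,0,0.0001],"rotation": [0,0,0.03]},{"travel": [0,0,0.0001],"rotation": [0,0,0.06]},{"travel": [0,0,0.0001],"rotation": [0,0,0.09]},{"travel": [0,0,0.0001],"rotation": [0,0,0.09]}])

```text
time: 14.4
eef_pos: [0.4908, -0.0111, 0.2249]
eef_rot: [-3.068, -0.672, -0.0]
force: [-1.1, 2.8, 5.2]
finger_gap: 0.299
grasp_force: 50.0
```

```bash
python3 -c "
from h import *
s=ctrl.observe();print(s['force'],s['wrist_torque'],s['joint_positions'],s['eef_pos'])"
```

```text
[-1.08019616  2.78989503  5.164274  ] [0.97411444 0.44391687 0.00641064] [-1.44667407e-01  2.93443076e-01  1.65184194e+00  6.34449191e-04
  1.19620462e+00  9.94794237e-01] [ 0.49082415 -0.01106621  0.22488587]
```

Call:
carry_out(motion=[{"travel": [0,-0.0005,0],"rotation": [0,0,0]},{"travel": [0,-0.0005,0],"rotation": [0,0,0.03]},{"travel": [0,-0.0005,0],"rotation": [0,0,0.06]},{"travel": [0,-0.0005,0],"rotation": [0,0,0.09]},{"travel": [0,-0.0005,0],"rotation": [0,0,0.09]}])

```text
time: 15.02
eef_pos: [0.4905, -0.0109, 0.2245]
eef_rot: [-3.117, -0.395, 0.001]
force: [0.6, 1.7, -1.2]
finger_gap: 0.297
grasp_force: 50.0
```

The vertical force is gone, so the nose has likely found the square. I'll lower carefully.

Call:
carry_out(motion=[{"travel": [0,0,0.0005],"rotation": [0,0,0]},{"travel": [0,0,0.001],"rotation": [0,0,0]},{"travel": [0,0,0.001],"rotation": [0,0,0]}])

```text
time: 15.4
eef_pos: [0.4904, -0.0109, 0.2236]
eef_rot: [-3.117, -0.394, 0.001]
force: [-0.8, 3.1, -1.7]
finger_gap: 0.3
grasp_force: 50.0
```

Call:
carry_out(motion=[{"travel": [0.0001,-0.0006,0],"rotation": [0,0,0.02]},{"travel": [0.0001,-0.0006,0.0005],"rotation": [0,0,0.03]},{"travel": [0.0001,-0.0006,0.001],"rotation": [0,0,0.03]},{"travel": [0.0001,-0.0006,0.0015],"rotation": [0,0,0.03]},{"travel": [0.0001,-0.0006,0.0015],"rotation": [0,0,0.03]}])

```text
time: 16.02
eef_pos: [0.4905, -0.0103, 0.2221]
eef_rot: [-3.127, -0.3, 0.0]
force: [-0.1, 2.3, -1.5]
finger_gap: 0.304
grasp_force: 50.0
```

```bash
python3 -c "
from h import *
s=ctrl.observe();print(s['force'],s['wrist_torque'],s['eef_pos'])"
```

```text
[-0.14083287  2.27969544 -1.46200532] [ 0.64872867  0.39675892 -0.02659345] [ 0.49049278 -0.0103209   0.22214569]
```

Call:
carry_out(motion=[{"travel": [0.0001,-0.0005,0.0005],"rotation": [0,0,0]},{"travel": [0.0001,-0.0005,0.001],"rotation": [0,0,0]},{"travel": [0.0001,-0.0005,0.0015],"rotation": [0,0,0]},{"travel": [0.0001,-0.0005,0.002],"rotation": [0,0,0]},{"travel": [0.0001,-0.0005,0.0025],"rotation": [0,0,0]},{"travel": [0.0001,-0.0005,0.003],"rotation": [0,0,0]},{"travel": [0.0001,-0.0005,0.003],"rotation": [0,0,0]}])

```text
time: 16.9
eef_pos: [0.4905, -0.0098, 0.2192]
eef_rot: [-3.127, -0.299, 0.0]
force: [-1.2, 1.0, -1.5]
finger_gap: 0.302
grasp_force: 50.0
```

Call:
carry_out(motion=[{"travel": [-0.0001,-0.0002,0.001],"rotation": [0,0,0]},{"travel": [-0.0001,-0.0002,0.002],"rotation": [0,0,0]},{"travel": [-0.0001,-0.0002,0.003],"rotation": [0,0,0]},{"travel": [-0.0001,-0.0002,0.004],"rotation": [0,0,0]},{"travel": [-0.0001,-0.0002,0.005],"rotation": [0,0,0]},{"travel": [-0.0001,-0.0002,0.005],"rotation": [0,0,0]}])

```text
time: 17.65
eef_pos: [0.4904, -0.0096, 0.2141]
eef_rot: [-3.127, -0.299, 0.0]
force: [-1.0, -0.5, -2.0]
finger_gap: 0.299
grasp_force: 50.0
```

Call:
carry_out(motion=[{"travel": [0,0,0.0005],"rotation": [0,0,0]},{"travel": [0,0,0.001],"rotation": [0,0,0]},{"travel": [0,0,0.001],"rotation": [0,0,0]}])

```text
time: 18.02
eef_pos: [0.4907, -0.0097, 0.2137]
eef_rot: [3.127, 0.299, 0.001]
force: [-2.4, 0.8, 7.5]
finger_gap: 0.301
grasp_force: 50.0
```

Contact after an 11.4 mm drop, close to the 12 mm expected. A small wiggle and centring at light force will confirm it is fully home.

Call:
carry_out(motion=[{"travel": [-0.0004,-0.0001,-0.0002],"rotation": [0,0,0.02]},{"travel": [-0.0004,-0.0001,0],"rotation": [0,0,0.02]},{"travel": [-0.0004,-0.0001,0],"rotation": [0,0,-0.02]},{"travel": [-0.0004,-0.0001,0],"rotation": [0,0,0.0]},{"travel": [-0.0004,-0.0001,0],"rotation": [0,0,0]}])

```text
time: 18.65
eef_pos: [0.4905, -0.0097, 0.2137]
eef_rot: [3.127, 0.299, 0.002]
force: [-0.3, 0.9, 7.4]
finger_gap: 0.301
grasp_force: 50.0
```

```bash
python3 -c "
from h import *
s=ctrl.observe();print(s['force'],s['wrist_torque'],s['eef_pos'])"
```

```text
[-0.27587753  0.86801079  7.40161075] [0.14675839 0.41931379 0.05652774] [ 0.4904537  -0.00965042  0.21366826]
```

At the absolute height the tip is 12.2 mm below the rim, and it stays there under a wiggle, so the nose is home. Now I'll press steadily.

Call:
carry_out(motion=[{"travel": [0,0,0.0004],"rotation": [0,0,0]},{"travel": [0,0,0.0008],"rotation": [0,0,0]},{"travel": [0,0,0.0012],"rotation": [0,0,0]},{"travel": [0,0,0.0016],"rotation": [0,0,0]}])

```text
time: 19.15
eef_pos: [0.4909, -0.0097, 0.2126]
eef_rot: [3.127, 0.3, 0.004]
force: [-2.2, 1.4, 15.9]
finger_gap: 0.301
grasp_force: 50.0
```

Call:
carry_out(motion=[{"travel": [-0.0003,-0.0001,0.0006],"rotation": [0,0,0]},{"travel": [-0.0003,-0.0001,0.0012],"rotation": [0,0,0]},{"travel": [-0.0003,-0.0001,0.0018],"rotation": [0,0,0]},{"travel": [-0.0003,-0.0001,0.0024],"rotation": [0,0,0]},{"travel": [-0.0003,-0.0001,0.003],"rotation": [0,0,0]}])

```text
time: 19.77
eef_pos: [0.4907, -0.0097, 0.2097]
eef_rot: [3.127, 0.3, 0.004]
force: [-1.1, 0.2, 16.6]
finger_gap: 0.302
grasp_force: 50.0
```

It moves steadily at about 17 N. Continuing.

Call:
carry_out(motion=[{"travel": [-0.0001,0,0.001],"rotation": [0,0,0]},{"travel": [-0.0001,0,0.002],"rotation": [0,0,0]},{"travel": [-0.0001,0,0.003],"rotation": [0,0,0]},{"travel": [-0.0001,0,0.004],"rotation": [0,0,0]},{"travel": [-0.0001,0,0.005],"rotation": [0,0,0]},{"travel": [-0.0001,0,0.006],"rotation": [0,0,0]},{"travel": [-0.0001,0,0.007],"rotation": [0,0,0]},{"travel": [-0.0001,0,0.008],"rotation": [0,0,0]}])

```text
time: 20.78
eef_pos: [0.4906, -0.0097, 0.2017]
eef_rot: [3.127, 0.3, 0.004]
force: [-1.7, 1.6, 17.1]
finger_gap: 0.3
grasp_force: 50.0
```

Call:
carry_out(motion=[{"travel": [0,0,0.001],"rotation": [0,0,0]},{"travel": [0,0,0.002],"rotation": [0,0,0]},{"travel": [0,0,0.003],"rotation": [0,0,0]},{"travel": [0,0,0.004],"rotation": [0,0,0]},{"travel": [0,0,0.005],"rotation": [0,0,0]},{"travel": [0,0,0.006],"rotation": [0,0,0]}])

```text
time: 21.52
eef_pos: [0.4906, -0.0097, 0.1957]
eef_rot: [3.127, 0.3, 0.004]
force: [-2.1, 1.2, 16.8]
finger_gap: 0.298
grasp_force: 50.0
```

Call:
carry_out(motion=[{"travel": [0,0,0.001],"rotation": [0,0,0]},{"travel": [0,0,0.002],"rotation": [0,0,0]},{"travel": [0,0,0.003],"rotation": [0,0,0]},{"travel": [0,0,0.004],"rotation": [0,0,0]},{"travel": [0,0,0.005],"rotation": [0,0,0]},{"travel": [0,0,0.006],"rotation": [0,0,0]}])

```text
time: 22.28
eef_pos: [0.4895, -0.0096, 0.1884]
eef_rot: [-3.127, -0.3, 0.0]
force: [0.2, -0.2, -1.7]
finger_gap: 0.298
grasp_force: 50.0
```

The clips let go and the force is back to the tool's weight. Drawing the drift out.

Call:
carry_out(motion=[{"travel": [0,0,-0.003],"rotation": [0,0,0]},{"travel": [0,0,-0.008],"rotation": [0,0,0]},{"travel": [0,0,-0.015],"rotation": [0,0,0]},{"travel": [0,0,-0.023],"rotation": [0,0,0]},{"travel": [0,0,-0.031],"rotation": [0,0,0]},{"travel": [0,0,-0.04],"rotation": [0,0,0]},{"travel": [0,0,-0.05],"rotation": [0,0,0]},{"travel": [0,0,-0.06],"rotation": [0,0,0]}])

```text
time: 23.28
eef_pos: [0.4896, -0.0096, 0.2494]
eef_rot: [3.127, 0.299, 0.0]
force: [0.6, 0.7, -1.6]
finger_gap: 0.299
grasp_force: 50.0
```

Call:
carry_out(motion=[{"travel": [0,0,-0.01],"rotation": [0,0,0]},{"travel": [0,0,-0.022],"rotation": [0,0,0]},{"travel": [0,0,-0.036],"rotation": [0,0,0]},{"travel": [0,0,-0.052],"rotation": [0,0,0]},{"travel": [0,0,-0.065],"rotation": [0,0,0]},{"travel": [0,0,-0.067],"rotation": [0,0,0]}])

```text
time: 24.02
eef_pos: [0.49, -0.0097, 0.3166]
eef_rot: [3.127, 0.299, 0.002]
force: [-0.8, 0.1, -1.9]
finger_gap: 0.298
grasp_force: 50.0
```

```bash
python3 -c "
from h import *
s=ctrl.observe();print(s['force'],s['eef_pos'],s['eef_rot'],s['time'])
R=cv2.Rodrigues(s['eef_rot'])[0];d=np.array([.4605,-.3426,0])-s['eef_pos'];d[2]=0;print(R.round(3),(R.T@d).round(4))"
```

```text
[-0.78502594  0.05971613 -1.85131037] [ 0.48997641 -0.00965659  0.3166046 ] [3.12691170e+00 2.99250668e-01 2.36560130e-03] 24.025
[[ 0.982  0.19   0.002]
 [ 0.19  -0.982 -0.   ]
 [ 0.001  0.001 -1.   ]] [-0.0921  0.3213  0.    ]
```

Call:
carry_out(motion=[{"travel": [-0.006,0.02,0],"rotation": [0,0,-0.07]},{"travel": [-0.017,0.06,0],"rotation": [0,0,-0.15]},{"travel": [-0.032,0.11,0],"rotation": [0,0,-0.23]},{"travel": [-0.046,0.16,0],"rotation": [0,0,-0.31]},{"travel": [-0.06,0.21,0],"rotation": [0,0,-0.39]},{"travel": [-0.074,0.26,0],"rotation": [0,0,-0.47]},{"travel": [-0.085,0.295,0],"rotation": [0,0,-0.55]},{"travel": [-0.09,0.315,0],"rotation": [0,0,-0.63]},{"travel": [-0.0921,0.3213,0],"rotation": [0,0,-0.69]},{"travel": [-0.0921,0.3213,0],"rotation": [0,0,-0.69]}])

```text
time: 25.28
eef_pos: [0.4598, -0.3428, 0.315]
eef_rot: [-2.222, -2.219, 0.0]
force: [0.6, 0.3, -1.7]
finger_gap: 0.298
grasp_force: 50.0
```

Call:
carry_out(motion=[{"travel": [0,0,0.02],"rotation": [0,0,0]},{"travel": [0,0,0.05],"rotation": [0,0,0]},{"travel": [0,0,0.08],"rotation": [0,0,0]},{"travel": [0,0,0.1],"rotation": [0,0,0]},{"travel": [0,0,0.11],"rotation": [0,0,0]},{"travel": [0,0,0.11],"rotation": [0,0,0]},{"travel": [0,0,0.11],"rotation": [0,0,0]}])

```text
time: 26.15
eef_pos: [0.4605, -0.3427, 0.2065]
eef_rot: [2.221, 2.22, 0.0]
force: [0.4, -0.6, -1.0]
finger_gap: 0.298
grasp_force: 50.0
```

Run:
```python
from h import *
s=ctrl.observe();print(s['force'],s['eef_pos'],s['eef_rot'],s['time'])
t=ctrl.get_image("top")[:,:,::-1];c=ctrl.get_image("scene")[:,:,::-1]
print(px("scene",np.array([.4604,-.3425,.07])),px("top",np.array([.4604,-.3425,.07])),px("top",np.array([.49,-.011,.05])),px("scene",np.array([.49,-.011,.03])))
A=cv2.resize(t[210:290,310:390],(400,400),interpolation=2);B=cv2.resize(c[170:260,300:390],(400,400),interpolation=2)
cv2.imwrite("pics/crop7.png",np.hstack([A,B]))
```

```text
[ 0.42163763 -0.59242082 -1.03760904] [ 0.46045826 -0.34274168  0.2064764 ] [2.22119810e+00 2.21989342e+00 6.93985640e-05] 26.15
[349.9 218.9] [351.1 256.3] [212.4 245.1] [241.5 273.1]
```

View pics/crop7.png

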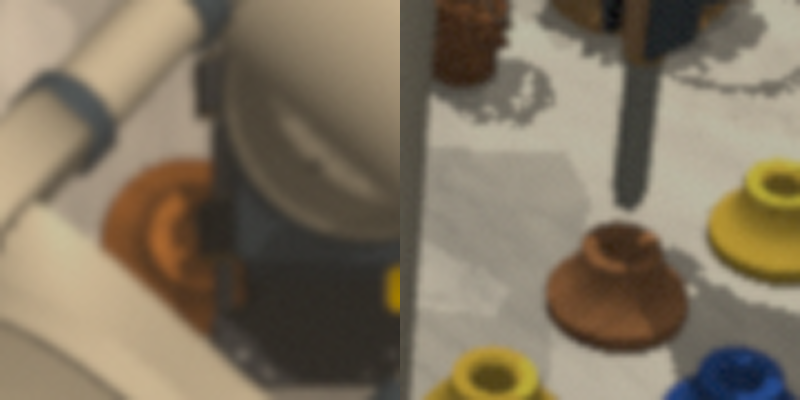

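The drift tip (scene ~(351,217)) is over the beech foot's hole (~(350,223)). I'll lower it, feeling the way.

Call:
carry_out(motion=[{"travel": [0,0,0.01],"rotation": [0,0,0]},{"travel": [0,0,0.022],"rotation": [0,0,0]},{"travel": [0,0,0.03],"rotation": [0,0,0]},{"travel": [0,0,0.036],"rotation": [0,0,0]},{"travel": [0,0,0.04],"rotation": [0,0,0]},{"travel": [0,0,0.042],"rotation": [0,0,0]},{"travel": [0,0,0.042],"rotation": [0,0,0]}])

```text
time: 27.12
eef_pos: [0.4601, -0.3426, 0.1636]
eef_rot: [2.221, 2.221, -0.0]
force: [0.9, -0.6, -1.0]
finger_gap: 0.298
grasp_force: 50.0
```

Call:
carry_out(motion=[{"travel": [0,0,0.0015],"rotation": [0,0,0]},{"travel": [0,0,0.003],"rotation": [0,0,0]},{"travel": [0,0,0.0045],"rotation": [0,0,0]},{"travel": [0,0,0.006],"rotation": [0,0,0]},{"travel": [0,0,0.006],"rotation": [0,0,0]}])

```text
time: 27.75
eef_pos: [0.46, -0.3425, 0.1575]
eef_rot: [-2.221, -2.221, 0.0]
force: [-0.3, -0.7, -1.6]
finger_gap: 0.299
grasp_force: 50.0
```

Call:
carry_out(motion=[{"travel": [0,0,0.004],"rotation": [0,0,0]},{"travel": [0,0,0.008],"rotation": [0,0,0]},{"travel": [0,0,0.012],"rotation": [0,0,0]},{"travel": [0,0,0.016],"rotation": [0,0,0]},{"travel": [0,0,0.019],"rotation": [0,0,0]},{"travel": [0,0,0.021],"rotation": [0,0,0]},{"travel": [0,0,0.021],"rotation": [0,0,0]}])

```text
time: 28.62
eef_pos: [0.46, -0.3425, 0.1365]
eef_rot: [-2.221, -2.221, 0.0]
force: [0.1, 0.4, -1.5]
finger_gap: 0.299
grasp_force: 50.0
```

Call:
carry_out(motion=[{"travel": [0,0,0.0005],"rotation": [0,0,0]},{"travel": [0,0,0.001],"rotation": [0,0,0]},{"travel": [0,0,0.0015],"rotation": [0,0,0]},{"travel": [0,0,0.002],"rotation": [0,0,0]},{"travel": [0,0,0.002],"rotation": [0,0,0]}])

```text
time: 29.25
eef_pos: [0.4601, -0.3426, 0.1346]
eef_rot: [-2.221, -2.221, 0.0]
force: [-0.1, 0.7, -1.7]
finger_gap: 0.3
grasp_force: 50.0
```

Call:
carry_out(motion=[{"travel": [0,0,0.0004],"rotation": [0,0,0]},{"travel": [0,0,0.0008],"rotation": [0,0,0]},{"travel": [0,0,0.0008],"rotation": [0,0,0]}])

```text
time: 29.62
eef_pos: [0.4601, -0.3426, 0.1339]
eef_rot: [2.221, 2.221, 0.0]
force: [-0.3, -0.3, 1.3]
finger_gap: 0.3
grasp_force: 50.0
```

The drift touches bottom at the same height it was gripped (0.1339), so it is home. I'll release and go up.

Call:
carry_out(motion=[{"travel": [0,0,0],"rotation": [0,0,0]},{"travel": [0,0,0],"rotation": [0,0,0]},{"travel": [0,0,0],"rotation": [0,0,0]},{"travel": [0,0,0],"rotation": [0,0,0]},{"travel": [0,0,0],"rotation": [0,0,0]},{"travel": [0,0,0],"rotation": [0,0,0]}], hand=1)

```text
time: 30.38
eef_pos: [0.4601, -0.3426, 0.1338]
eef_rot: [2.221, 2.221, -0.0]
force: [0.4, -0.7, 0.7]
finger_gap: 0.926
grasp_force: 0.0
```

Call:
carry_out(motion=[{"travel": [0,0,-0.01],"rotation": [0,0,0]},{"travel": [0,0,-0.03],"rotation": [0,0,0]},{"travel": [0,0,-0.06],"rotation": [0,0,0]},{"travel": [0,0,-0.09],"rotation": [0,0,0]},{"travel": [0,0,-0.12],"rotation": [0,0,0]},{"travel": [-0.03,-0.03,-0.14],"rotation": [0,0,0]},{"travel": [-0.06,-0.06,-0.15],"rotation": [0,0,0]},{"travel": [-0.09,-0.09,-0.15],"rotation": [0,0,0]},{"travel": [-0.1,-0.1,-0.15],"rotation": [0,0,0]},{"travel": [-0.1,-0.1,-0.15],"rotation": [0,0,0]}])

```text
time: 31.62
eef_pos: [0.3598, -0.4427, 0.2841]
eef_rot: [2.223, 2.22, 0.0]
force: [-0.2, 0.4, 0.9]
finger_gap: 1.007
grasp_force: 0.0
```

Run:
```python
from h import *
s=ctrl.observe();print(s['force'],s['eef_pos'],s['time'],s['finger_gap'])
t=ctrl.get_image("top")[:,:,::-1];c=ctrl.get_image("scene")[:,:,::-1]
A=cv2.resize(t[205:285,170:250],(400,300),interpolation=2);A2=cv2.resize(t[215:295,310:390],(400,300),interpolation=2)
B=cv2.resize(c[225:295,200:270],(400,300),interpolation=2);B2=cv2.resize(c[170:260,300:390],(400,300),interpolation=2)
cv2.imwrite("pics/crop8.png",np.vstack([np.hstack([A,A2]),np.hstack([B,B2])]))
```

```text
[-0.24400239  0.40078828  0.8598107 ] [ 0.35981268 -0.44272909  0.28412231] 31.625 1.0068612701958641
```

View pics/crop8.png

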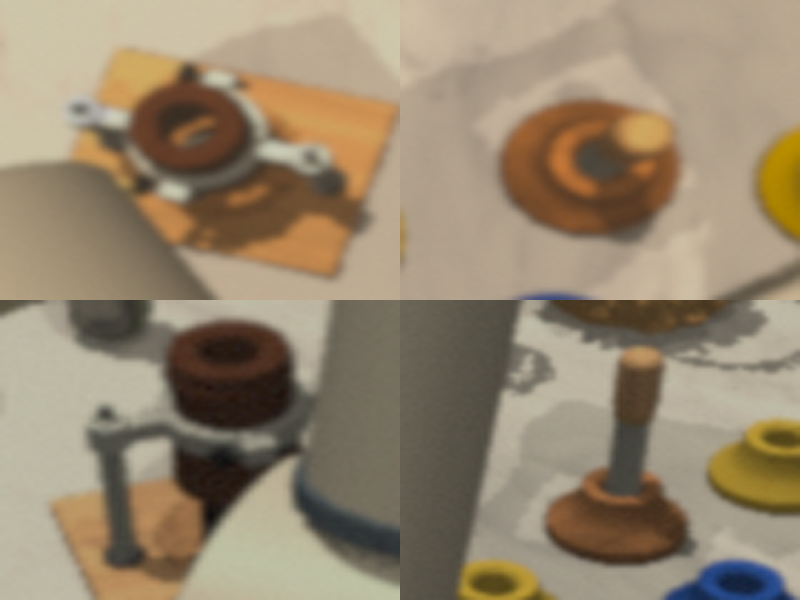

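The last picture shows the drift upright and fully down in the beech foot. The mill is empty: cork shows through the bore at top ~(209,238), and the black cartridge lies beneath it at scene ~(237,275). Handing in.

```bash
python3 -c "
from cell import ctrl
print(ctrl.hand_in())"
```

```text
the job is handed in; nothing more can be done
None
```

The job is handed in at about 32 s: the cartridge is pressed out onto the stand below the mill, and the drift stands upright and fully down in its foot with the gripper clear; no verdict came back.

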